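# Roll the sample jar onto the blue band

### The job

A closed sample jar lies on its side on the rubber mat and its contents must be loosened by rolling. With your fingertips on its top, roll the jar across the mat, turning over without skidding, until it stops lying along the blue band, then take your hand away. Do not grip, lift or tip the jar, push only on its upper third, keep it away from the yellow band, and leave everything else where it stands.

Things in the scene. Friction and masses are not known exactly. Their poses are not given: they have to be found in the camera images.
- jar: Cream plastic jar lying on its side on the mat: round body 56 mm across, 100 mm long, plus a narrower lid (49 mm across) reaching 25 mm past one end; 0.2 to 0.45 kg. Origin on its axis, midway along the 100 mm body, 28 mm above the mat (top line 28 mm above the origin). x runs along the jar to the lid and stays level; y and z turn as it rolls; at the start z points up.
- jar_label (a point): Middle of the paper label on the side of the jar's body, 28 mm from the axis, on the jar's -z side: underneath at the start, uppermost after half a turn (88 mm of rolling). Axes as the jar's.
- mat: Fixed grey rubber mat, 200 x 400 mm, 3 mm thick; origin at the centre of its underside, on the bench. Its y is the long direction, along which the jar rolls; the jar lies along its x, up to 0.1 rad askew. Its rolling resistance stops a slow jar within some millimetres. A fingertip dragging the jar's top goes twice as far as the axis, so a long roll may take several strokes.
- blue_band: The blue band on the mat where the jar must stop: 190 mm long (its x axis, across the mat) and 30 mm wide (its y axis, along the mat), paper thin, flat on the mat. Origin at its middle. It lies towards one end of the mat, on either side of the jar, 115 to 155 mm from where the jar's axis starts.
- yellow_band: The yellow band of the same size towards the other end of the mat; the jar must not come onto it. Origin at its middle.
- jar_left: Standing cream sample jar, 72 mm across and 121 mm tall, off the mat's end on the robot's left. Bystander; origin at the centre of its underside.
- jar_right: Standing brown sample jar, 72 mm across and 121 mm tall, off the mat's end on the robot's right. Bystander; origin at the centre of its underside.
- jar_back: Standing olive sample jar, 72 mm across and 121 mm tall, beyond the mat. Bystander; origin at the centre of its underside.
- jar_white: Standing white sample jar, 72 mm across and 121 mm tall, beyond the mat. Bystander; origin at the centre of its underside.
- beaker: Glass beaker, 72 mm across and 90 mm tall, beyond the mat. Bystander; origin at the centre of its underside.
- dish: Clear covered dish, 94 mm across and 16 mm tall, to the left. Bystander; origin at the centre of its underside.
- spatula: Spatula 200 mm long lying on the bench to the right. Bystander; origin under its middle.
There are look-alikes about, which are no part of the job. Leave any orange or pink look-alike of the jar alone.

How it is judged:
By the outcome, as a careful person would: the job done as asked, in the order asked, and still so for the second after the job is handed in, with the robot touching nothing.
It also fails if it takes over 58 s, if anything falls off the work surface, if the arm or the gripper's body presses on something with over 40 N, if the wrist force passes 120 N, or if a joint passes its speed limit or range.

### The arm

A 6-joint arm with a two-finger parallel gripper is mounted at the origin on the work surface. World frame = base frame: x ahead of the robot, y to its left, z up, the work surface at z = 0. Lengths are in mm, angles in rad, forces in N, time in s.
With the tool pointing down it reaches from about 350 to 875 mm from the base axis. Payload 4.2 kg.
Tool frame: the origin (TCP) lies midway between the tips of the shut fingers; the grasp point (between the pads) lies 19 mm behind it; z points along the fingers, y is the line along which they close (so a half turn about z gives the same grasp; the last joint's range is limited). The gripper opens to 85 mm and grips with 20 to 120 N. Pads are 22 mm wide; open, the fingers measure 114 mm over their backs; the gripper's body (76 mm by 85 mm) begins 54 mm behind the grasp point. The pads swing forward as they close: fully open they stand 13 mm farther back than shut.
Start: joints at [1.597, 0.385, 0.008, 0, -1.194, -0.259], TCP at [144.158, 608.126, 231.312] pointing down, gripper open.
Joint ranges: [-3.14, 3.14], [-1.21, 2.06], [-1.07, 1.41], [-3.16, 2.05], [-2.99, -0.16], [-3.1, 3.1]. Speed limits (rad/s): [2.79, 2.79, 3.14, 3.14, 3.14, 3.14].

### API

Orientations are given as a unit quaternion [x, y, z, w].
In Python, from bench import read_state, get_image, job_done gives the robot as it stands.
- The arm moves only by the tool servo_tool, never from a script. Its arguments are lists of equal length, an entry for each row: "rotation": the turn, a rotation vector about the world's x, y, z scaled (see below), a list of three; "slide": the shift along the world's x, y, z scaled (see below), a list of three; "grip": the opening, from -1 (shut) to 1 (fully open). In form: {"rotation": [[rx, ry, rz], ...], "slide": [[tx, ty, tz], ...], "grip": [grip, ...]}. A call has 1 to 8 rows; each row is the pose to reach, as a shift and turn from the pose commanded when the call began, turning the shorter way round; what a row does not reach only later rows make up. The controller multiplies each number of a shift by 0.2 m and each number of a turn by 360 degrees. A row lasts 1/8 s, in which the tool goes at most 62.5 mm and 10.7 degrees, less where a joint would pass 70% of its speed; a pose out of reach is approached as far as the arm can. A call with a number of a shift or a turn outside -1 to 1 is refused whole. A call with a gripper value outside its range is refused whole. The fingers move at their own pace and stop on an object; the grip force is fixed at half the most. Time passes only in rows, so rows that repeat a pose let the fingers close. It gives the time, the measured TCP pose, the force, the opening and the grip force at its end, in the units of the state.
- read_state(): the state, without advancing time (a new reading comes with each control period).
- get_image(name): name is "scene" or "top" or "wrist"; returns a dict with "image" (420x560x3 uint8, red, green, blue), "depth" (420x560 float32, mm along the optical axis (not along the pixel's ray), 0 where there is no reading), "camera_matrix" (3x3 intrinsics, pixels), "rvec" (rotation vector, rad) and "tvec" (3), from world to camera coordinates, as OpenCV has them; the wrist camera has in their place "hand_eye" (4x4, takes a point from camera to tool coordinates, whose origin is the TCP and whose axes are the flange's). Camera axes: x right, y down, z forward; pixel columns grow to the right and rows downward; lengths in mm; the calibration is good to about 2 mm. The wrist camera is an equidistant fisheye: a pixel r from the principal point sees the ray r / f radians off the axis. A picture is of the moment at which its call begins: read the wrist's pose just before it.
- job_done(): hands the job in; it is judged then, once.
The state is a dict: "clock": time; "joints": joint angles; "joint_vel": joint speeds; "joint_efforts": joint torques, N m; "position": TCP position; "ee_rot": TCP orientation; "contact_force": force on the tool from outside, world axes, zero at the start; "wrist_torque": the same for the moment, N m; "gripper_width": finger opening in mm; "grasp_force": force on a finger pad.
Only numpy, scipy, OpenCV 4.12 (cv2) and the standard library are available. Lean on these libraries where they do the work, as an engineer would, in place of code of your own. Each camera call takes 0.05 s, during which the arm holds its last target. There are 200 camera calls.

## Working session

There is one attempt and no reset: what is moved stays moved. The work goes in short steps, Python scripts to look and compute and a tool call to move; the robot and the scene stay as the last step left them, time stands still between calls to the robot, and variables do not carry over. Pictures are saved under pics/ and viewed, at most 10 in all, crops included, and the job is handed in when it is done.

Besides the shell and the picture viewer there is one more tool, called by a JSON object that holds its "api" and its "payload", one argument or row to a line. servo_tool: Moves the arm, as the interface text tells. Shifts and turns lie within -1 to 1; 1 stands for 0.2 m of shift or 360 degrees of turn. Its arguments: {"type":"object","properties":{"rotation":{"type":"array","items":{"type":"array","items":{"type":"number","minimum":-1,"maximum":1}}},"slide":{"type":"array","items":{"type":"array","items":{"type":"number","minimum":-1,"maximum":1}}},"grip":{"type":"array","items":{"type":"number"}}},"required":["rotation","slide","grip"]}

```bash
mkdir -p pics
cat > h.py <<'E'
import numpy as np, cv2
from bench import read_state, get_image, job_done
def cam(n):
    d=get_image(n); return d
def save(d,f): cv2.imwrite('pics/'+f,cv2.cvtColor(d['image'],cv2.COLOR_RGB2BGR))
def plane(d,uv,z):
    R=cv2.Rodrigues(np.array(d['rvec'],float))[0]; t=np.array(d['tvec'],float).ravel()
    K=np.array(d['camera_matrix']); uv=np.atleast_2d(uv).astype(float)
    r=(np.linalg.inv(K)@np.c_[uv,np.ones(len(uv))].T).T@R; c=-R.T@t
    return c+r*((z-c[2])/r[:,2])[:,None]
def cloud(d):
    R=cv2.Rodrigues(np.array(d['rvec'],float))[0]; t=np.array(d['tvec'],float).ravel()
    K=np.array(d['camera_matrix']); D=d['depth']; h,w=D.shape
    u,v=np.meshgrid(np.arange(w),np.arange(h))
    p=np.stack([(u-K[0,2])/K[0,0]*D,(v-K[1,2])/K[1,1]*D,D],-1)
    return (p-t)@R
E
python3 - <<'E'
from h import *
s=read_state();print(s['position'],s['ee_rot'],s['clock'],s['gripper_width'])
a=cam('top');b=cam('scene');save(a,'top.png');save(b,'scene.png')
E
```

```text
[144.05268532 607.55189252 230.19452065] [ 9.93221027e-01 -1.16235669e-01 -7.23080109e-05  1.12014875e-03] 0.0 85.56219956983676
```

View pics/top.png

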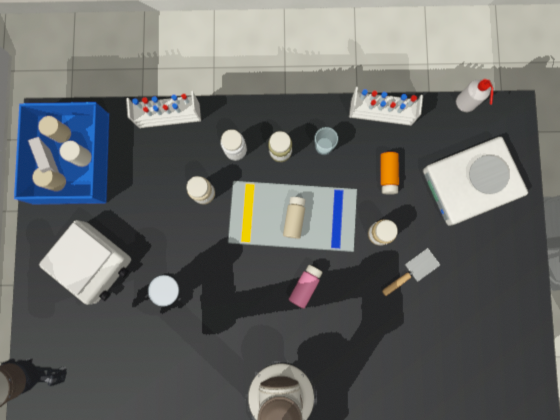

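View pics/scene.png

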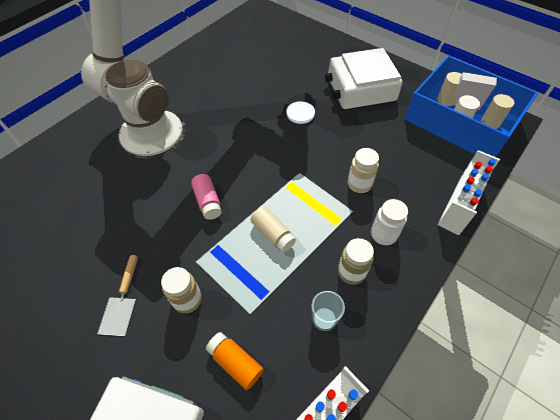

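The top view shows the jar at about (294,217) with its lid pointing away from the robot. The blue band is at (337,219), to the robot's right, and the yellow band at (248,212). The brown standing jar is near the right end at (383,232), and the pink look-alike at (306,286).

```bash
cat > m.py <<'E'
from h import *
def fit(P):
    c,s,a=cv2.minAreaRect(P[:,:2].astype(np.float32)); b=cv2.boxPoints((c,s,a))
    e=[b[1]-b[0],b[2]-b[1]]; L=max(e,key=np.linalg.norm); 
    if L[0]<0:L=-L
    return np.round(c,1),np.round(s,1),round(float(np.arctan2(L[1],L[0])),4)
def measure(n,show=True,jar=True):
    d=cam(n); hsv=cv2.cvtColor(d['image'],cv2.COLOR_RGB2HSV); C=cloud(d)
    out={}
    roi=(C[...,0]>430)&(C[...,0]<720)&(np.abs(C[...,1]+35)<225)&(d['depth']>0)
    h,s,v=hsv[...,0],hsv[...,1],hsv[...,2]
    for k,m in dict(blue=(h>105)&(h<130)&(s>150),yellow=(h>20)&(h<35)&(s>170)&(v>90)).items():
        m=(m&roi&(C[...,2]<12)).astype(np.uint8)
        nn,l,st,_=cv2.connectedComponentsWithStats(m); i=1+np.argmax(st[1:,4])
        v_,u_=np.where(l==i); out[k]=fit(plane(d,np.c_[u_,v_],3))
    # jar: points above mat
    b=np.array(out['blue'][0]); y=np.array(out['yellow'][0]); 
    ax=(b-y)/np.linalg.norm(b-y); mid=(b+y)/2; q=C[...,:2]-mid
    al=q@ax; ac=q@np.array([-ax[1],ax[0]])
    m=roi&(np.abs(al)<170)&(np.abs(ac)<98)&(C[...,2]>15)&(C[...,2]<75)
    m=cv2.morphologyEx(m.astype(np.uint8),cv2.MORPH_OPEN,np.ones((3,3)))
    nn,l,st,_=cv2.connectedComponentsWithStats(m); i=1+np.argmax(st[1:,4])
    P=C[l==i]; out['jar']=fit(P); out['jarn']=len(P); out['jarz']=np.percentile(P[:,2],[50,98]).round(1)
    # axis from high points
    H=P[P[:,2]>50]; 
    if len(H)>8:
        out['top']=(np.round(H.mean(0),1),)+fit(H)
    out['al']=((np.array(out['jar'][0])-b)@ax).round(1)
    return out,P
if __name__=='__main__':
    for n in ('top','scene'):
        o,P=measure(n); print(n); [print(' ',k,v) for k,v in o.items()]
E
python3 m.py
```

```text
top
  blue (array([ 549.1, -183.7]), array([ 26.6, 184.8]), -0.0811)
  yellow (array([572.3, 102.4]), array([ 27.1, 186.2]), -0.0811)
  jar (array([551.9, -47.5]), array([ 55.9, 125.5]), -0.1696)
  jarn 690
  jarz [53.  62.8]
  top (array([546.6, -46.7,  56.2]), array([551.6, -47.6]), array([ 44.5, 123.8]), -0.2181)
  al -136.0
scene
  blue (array([ 547.8, -186.6]), array([ 28.4, 189.2]), -0.0792)
  yellow (array([571.5,  99.8]), array([ 28.1, 186.6]), -0.0793)
  jar (array([551.6, -51.2]), array([ 53.8, 126.2]), -0.1652)
  jarn 993
  jarz [52.5 60.1]
  top (array([549.6, -52.1,  55.6]), array([551. , -50.7]), array([ 42.8, 125.6]), -0.1932)
  al -135.3
```

{"api": "servo_tool", "payload": {
  "rotation": [
    [0, 0, -0.06],
    [0, 0, -0.06],
    [0, 0, -0.06],
    [0, 0, -0.06],
    [0, 0, -0.06]
  ],
  "slide": [
    [0.495, -0.82, 0],
    [0.495, -0.82, 0],
    [0.495, -0.82, 0],
    [0.495, -0.82, 0],
    [0.495, -0.82, 0]
  ],
  "grip": [0, 0, 0, 0, 0]
}}

```text
clock: 0.82
position: [243.4, 444.3, 231.6]
ee_rot: [0.954, -0.301, -0.0, -0.001]
contact_force: [0.9, 0.1, -0.5]
gripper_width: 42.8
grasp_force: 0.0
```

{"api": "servo_tool", "payload": {
  "rotation": [
    [0, 0, -0.06],
    [0, 0, -0.06],
    [0, 0, -0.06],
    [0, 0, -0.06],
    [0, 0, -0.06]
  ],
  "slide": [
    [0.495, -0.82, 0],
    [0.495, -0.82, 0],
    [0.495, -0.82, 0],
    [0.495, -0.82, 0],
    [0.495, -0.82, 0]
  ],
  "grip": [0, 0, 0, 0, 0]
}}

```text
clock: 1.45
position: [342.4, 281.2, 231.3]
ee_rot: [0.881, -0.474, 0.0, -0.0]
contact_force: [0.3, 0.4, -0.1]
gripper_width: 42.6
grasp_force: 0.0
```

{"api": "servo_tool", "payload": {
  "rotation": [
    [0, 0, -0.06],
    [0, 0, -0.06],
    [0, 0, -0.06],
    [0, 0, -0.06],
    [0, 0, -0.06]
  ],
  "slide": [
    [0.495, -0.82, 0],
    [0.495, -0.82, 0],
    [0.495, -0.82, 0],
    [0.495, -0.82, 0],
    [0.495, -0.82, 0]
  ],
  "grip": [0, 0, 0, 0, 0]
}}

```text
clock: 2.08
position: [441.4, 117.4, 231.0]
ee_rot: [0.777, -0.63, -0.0, 0.0]
contact_force: [0.1, -0.2, -0.1]
gripper_width: 42.9
grasp_force: 0.0
```

{"api": "servo_tool", "payload": {
  "rotation": [
    [0, 0, -0.06],
    [0, 0, -0.06],
    [0, 0, -0.06],
    [0, 0, -0.06],
    [0, 0, -0.06],
    [0, 0, -0.06]
  ],
  "slide": [
    [0.495, -0.75, 0],
    [0.495, -0.75, 0],
    [0.495, -0.75, -0.3],
    [0.495, -0.75, -0.3],
    [0.495, -0.75, -0.3],
    [0.495, -0.75, -0.3]
  ],
  "grip": [0, 0, 0, 0, 0, 0]
}}

```text
clock: 2.82
position: [540.8, -32.1, 172.8]
ee_rot: [-0.646, 0.764, -0.001, 0.001]
contact_force: [-1.1, -0.2, 0.2]
gripper_width: 42.4
grasp_force: 0.0
```

```bash
python3 - <<'E'
from h import *
from scipy.spatial.transform import Rotation as Ro
s=read_state()
for k in ('position','contact_force','gripper_width','joints','clock'):print(k,np.round(s[k],3))
print('tool y',Ro.from_quat(s['ee_rot']).as_matrix()[:,1].round(3))
d=cam('wrist');save(d,'w1.png');d=cam('top');save(d,'t1.png')
E
python3 m.py
```

```text
position [540.751 -32.055 172.758]
contact_force [-1.094 -0.214  0.198]
gripper_width 42.357
joints [ 0.24   0.294 -0.285  0.    -0.989 -0.408]
clock 2.825
tool y [-0.986  0.166 -0.002]
top
  blue (array([ 549.3, -183.8]), array([ 26.6, 185.3]), -0.0823)
  yellow (array([497.8, 107.2]), array([25.6, 35.2]), -0.0123)
  jar (array([515.5, -54.1]), array([30.2, 56.1]), -0.1815)
  jarn 156
  jarz [53.9 63.7]
  top (array([511.2, -50. ,  56.7]), array([514.9, -50.4]), array([25.2, 53.6]), -0.1047)
  al -133.6
scene
  blue (array([ 547.8, -186.6]), array([ 29.2, 189.3]), -0.0835)
  yellow (array([579.4,  99.2]), array([ 28.1, 170.7]), -0.0793)
  jar (array([551.3, -51.6]), array([ 55.4, 126.8]), -0.1439)
  jarn 1007
  jarz [52.6 60.9]
  top (array([550. , -52. ,  55.6]), array([550.9, -50.9]), array([ 43.5, 126.9]), -0.1844)
  al -134.6
```

View pics/w1.png

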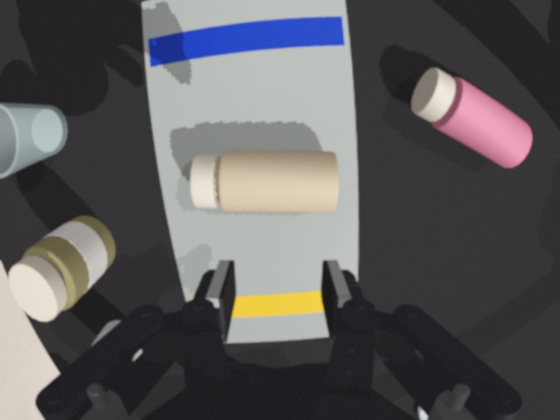

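The wrist view shows the jar body at columns 220–337, rows 150–212, with the lid to the left and the blue band at the top (row 38). The fingers at columns 230 and 325 are centred on the body.

```bash
cat > w.py <<'E'
from h import *
from scipy.spatial.transform import Rotation as Ro
def rays(d,s,uv):
    K=np.array(d['camera_matrix']); H=np.array(d['hand_eye']); q=(np.atleast_2d(uv)-[K[0,2],K[1,2]])/[K[0,0],K[1,1]]
    th=np.linalg.norm(q,axis=1)[:,None]; r=np.c_[q/th*np.sin(th),np.cos(th)]
    R=Ro.from_quat(s['ee_rot']).as_matrix(); c=R@H[:3,3]+s['position']
    return c,r@(R@H[:3,:3]).T
def hit(c,r,z): return c+r*((z-c[2])/r[:,2])[:,None]
def comp(m):
    n,l,st,_=cv2.connectedComponentsWithStats(m.astype(np.uint8)); return l==1+np.argmax(st[1:,4])
def wrist(f=None):
    s=read_state(); d=cam('wrist')
    if f: save(d,f)
    h,sa,v=cv2.split(cv2.cvtColor(d['image'],cv2.COLOR_RGB2HSV))
    V,U=np.mgrid[:420,:560]
    body=comp((h>8)&(h<25)&(sa>45)&(sa<170)&(v>110)&(U>150)&(U<400)&(V<290))
    u=np.where(body.sum(0)>15)[0]; cols=np.arange(u[0]+8,u[-1]-8,4); P=[]
    for k in cols:
        r=np.where(body[:,k])[0]
        c,e=rays(d,s,[[k,r[0]],[k,r[-1]]]); e/=np.linalg.norm(e,axis=1)[:,None]
        P.append(hit(c,e.sum(0)[None],31)[0])
    P=np.array(P); ang,b=np.polyfit(P[:,0],P[:,1],1)
    c,e=rays(d,s,[[u[0],np.median(np.where(body[:,u[0]+2])[0])],[u[-1],np.median(np.where(body[:,u[-1]-2])[0])]])
    E=hit(c,e,45); cx=E[:,0].mean(); J=np.array([cx,ang*cx+b])
    blue=comp((h>105)&(h<130)&(sa>150)&(v>60)&(V<300)&(U>100)&(U<420)); vv,uu=np.where(blue); c,e=rays(d,s,np.c_[uu,vv]); B=hit(c,e,3)
    (bx,by),sz,a=cv2.minAreaRect(B[:,:2].astype(np.float32)); ba=np.polyfit(B[:,0],B[:,1],1)[0]
    al=(J-[bx,by])@np.array([-np.sin(-np.arctan(ba))*-1,1])  # approx along-mat distance
    t=np.array([-ba,1])/np.hypot(ba,1)
    print('tcp',s['position'].round(1),'w',s['gripper_width'].round(1),'F',np.round(s['contact_force'],1),'t',s['clock'],'tooly',(-Ro.from_quat(s['ee_rot']).as_matrix()[:2,1]).round(3))
    print('ends x',E[:,0].round(1),'u',u[0],u[-1],'jar',J.round(1),'ang',ang.round(3),'blue',np.round([bx,by],1),np.round(sz,0),ba.round(3),'dist to blue',((J-[bx,by])@t).round(1))
if __name__=='__main__':
    import sys; wrist(*sys.argv[1:])
E
python3 w.py
```

```text
Traceback (most recent call last):
  File "w.py", line 32, in <module>
    import sys; wrist(*sys.argv[1:])
                ~~~~~^^^^^^^^^^^^^^^
  File "w.py", line 29, in wrist
    print('tcp',s['position'].round(1),'w',s['gripper_width'].round(1),'F',np.round(s['contact_force'],1),'t',s['clock'],'tooly',(-Ro.from_quat(s['ee_rot']).as_matrix()[:2,1]).round(3))
                                           ^^^^^^^^^^^^^^^^^^^^^^^^
AttributeError: 'float' object has no attribute 'round'
```

```bash
sed -i "s/s\['gripper_width'\].round(1)/round(s['gripper_width'],1)/; /^    al=/d" w.py; python3 w.py
```

```text
tcp [540.3 -33.1 172.5] w 42.8 F [ 0.  -0.  -0.2] t 3.075 tooly [ 0.986 -0.168]
ends x [591.7 488.2] u 215 336 jar [539.9 -48.1] ang -0.182 blue [ 549.4 -186.7] [ 28. 188.] -0.079 dist to blue 137.4
```

{"api": "servo_tool", "payload": {
  "rotation": [
    [0, 0, 0],
    [0, 0, 0],
    [0, 0, 0],
    [0, 0, 0]
  ],
  "slide": [
    [0.007, -0.026, -0.25],
    [0.007, -0.026, -0.45],
    [0.007, -0.026, -0.54],
    [0.007, -0.026, -0.54]
  ],
  "grip": [0, 0, 0, 0]
}}

```text
clock: 3.62
position: [540.6, -39.2, 62.2]
ee_rot: [-0.645, 0.765, 0.001, -0.001]
contact_force: [0.2, 0.1, -0.2]
gripper_width: 42.9
grasp_force: 0.0
```

```bash
python3 w.py w2.png
```

```text
tcp [540.6 -39.2  62.2] w 42.9 F [ 0.2  0.1 -0.2] t 3.625 tooly [ 0.986 -0.169]
ends x [592.6 486.7] u 178 375 jar [539.7 -50.3] ang -0.172 blue [ 545.8 -186.4] [ 29. 181.] -0.124 dist to blue 134.3
```

View pics/w2.png

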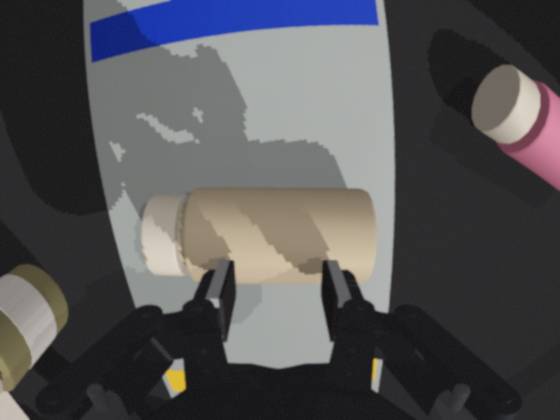

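The fingertips, at (230,265) and (328,265), hang just above the rear half of the jar's body (rows 188–280). I'll come down gently now.

{"api": "servo_tool", "payload": {
  "rotation": [
    [0, 0, 0],
    [0, 0, 0],
    [0, 0, 0]
  ],
  "slide": [
    [0, 0, -0.015],
    [0, 0, -0.02],
    [0, 0, -0.02]
  ],
  "grip": [0, 0, 0]
}}

```text
clock: 4.05
position: [541.8, -39.0, 59.9]
ee_rot: [-0.645, 0.765, -0.0, 0.0]
contact_force: [-0.0, 0.5, 0.2]
gripper_width: 42.4
grasp_force: 0.0
```

{"api": "servo_tool", "payload": {
  "rotation": [
    [0, 0, 0],
    [0, 0, 0]
  ],
  "slide": [
    [0, 0, -0.01],
    [0, 0, -0.01]
  ],
  "grip": [0, 0]
}}

```text
clock: 4.3
position: [541.5, -39.1, 57.3]
ee_rot: [-0.645, 0.765, 0.0, -0.0]
contact_force: [0.2, -0.4, -0.1]
gripper_width: 42.6
grasp_force: 0.0
```

{"api": "servo_tool", "payload": {
  "rotation": [
    [0, 0, 0],
    [0, 0, 0]
  ],
  "slide": [
    [0, 0, -0.005],
    [0, 0, -0.005]
  ],
  "grip": [0, 0]
}}

```text
clock: 4.55
position: [541.6, -39.1, 57.1]
ee_rot: [-0.645, 0.764, -0.0, -0.0]
contact_force: [-1.4, 0.1, 4.6]
gripper_width: 42.6
grasp_force: 2.5
```

{"api": "servo_tool", "payload": {
  "rotation": [
    [0, 0, 0],
    [0, 0, 0]
  ],
  "slide": [
    [0, 0, -0.005],
    [0, 0, -0.005]
  ],
  "grip": [0, 0]
}}

```text
clock: 4.8
position: [541.7, -39.1, 56.9]
ee_rot: [-0.645, 0.764, -0.0, -0.0]
contact_force: [-2.0, 1.6, 10.8]
gripper_width: 43.2
grasp_force: 5.1
```

{"api": "servo_tool", "payload": {
  "rotation": [
    [0, 0, 0],
    [0, 0, 0],
    [0, 0, 0.0005],
    [0, 0, 0.001],
    [0, 0, 0.0015],
    [0, 0, 0.002],
    [0, 0, 0.0025],
    [0, 0, 0.0025]
  ],
  "slide": [
    [-0.002, -0.01, 0],
    [-0.005, -0.03, 0],
    [-0.009, -0.05, 0],
    [-0.0125, -0.07, 0],
    [-0.016, -0.09, 0],
    [-0.0195, -0.11, 0],
    [-0.023, -0.13, 0],
    [-0.0265, -0.15, 0]
  ],
  "grip": [0, 0, 0, 0, 0, 0, 0, 0]
}}

```text
clock: 5.8
position: [536.3, -69.3, 57.0]
ee_rot: [-0.651, 0.76, -0.0, 0.0]
contact_force: [-3.6, 0.9, 10.8]
gripper_width: 42.9
grasp_force: 5.2
```

{"api": "servo_tool", "payload": {
  "rotation": [
    [0, 0, 0],
    [0, 0, 0],
    [0, 0, 0],
    [0, 0, 0],
    [0, 0, 0]
  ],
  "slide": [
    [0, 0, 0.05],
    [0, 0, 0.09],
    [0.02, 0.1, 0.09],
    [0.02, 0.12, 0.09],
    [0.02, 0.12, 0.09]
  ],
  "grip": [0, 0, 0, 0, 0]
}}

```text
clock: 6.42
position: [540.0, -44.3, 72.9]
ee_rot: [-0.651, 0.759, 0.0, -0.0]
contact_force: [-0.3, 0.5, 0.5]
gripper_width: 42.5
grasp_force: 0.0
```

```bash
python3 w.py w3.png; python3 m.py | grep -A8 scene
```

```text
tcp [540.  -44.3  72.9] w 42.5 F [-0.3  0.5  0.5] t 6.425 tooly [ 0.988 -0.152]
ends x [590.8 484.4] u 182 372 jar [537.6 -63.7] ang -0.176 blue [ 549.5 -186.7] [ 29. 188.] -0.087 dist to blue 121.5
scene
  blue (array([ 547.8, -186.6]), array([ 29.2, 189.3]), -0.0835)
  yellow (array([571.1,  99.8]), array([ 28.1, 187.4]), -0.0793)
  jar (array([548. , -66.4]), array([ 55.1, 127.3]), -0.1731)
  jarn 989
  jarz [52.8 60.2]
  top (array([546.9, -67.6,  55.7]), array([547.4, -65.9]), array([ 42.6, 125.8]), -0.1902)
  al -119.8
```

{"api": "servo_tool", "payload": {
  "rotation": [
    [0, 0, 0],
    [0, 0, 0],
    [0, 0, 0]
  ],
  "slide": [
    [-0.0035, -0.04, -0.06],
    [-0.0035, -0.04, -0.09],
    [-0.0035, -0.04, -0.092]
  ],
  "grip": [0, 0, 0]
}}

```text
clock: 6.95
position: [539.0, -53.9, 56.7]
ee_rot: [-0.651, 0.759, 0.0, -0.001]
contact_force: [-6.4, 2.4, 18.9]
gripper_width: 42.7
grasp_force: 9.3
```

{"api": "servo_tool", "payload": {
  "rotation": [
    [0, 0, 0.001],
    [0, 0, 0.002],
    [0, 0, 0.004],
    [0, 0, 0.006],
    [0, 0, 0.008],
    [0, 0, 0.01],
    [0, 0, 0.012],
    [0, 0, 0.013]
  ],
  "slide": [
    [-0.003, -0.02, 0],
    [-0.008, -0.05, 0],
    [-0.013, -0.08, 0],
    [-0.018, -0.11, 0],
    [-0.023, -0.14, 0],
    [-0.028, -0.17, 0],
    [-0.033, -0.2, 0],
    [-0.037, -0.22, 0]
  ],
  "grip": [0, 0, 0, 0, 0, 0, 0, 0]
}}

```text
clock: 7.95
position: [533.5, -98.0, 56.3]
ee_rot: [-0.681, 0.732, -0.001, 0.001]
contact_force: [-0.5, -1.3, 6.7]
gripper_width: 42.8
grasp_force: 3.7
```

{"api": "servo_tool", "payload": {
  "rotation": [
    [0, 0, 0],
    [0, 0, 0],
    [0, 0, 0],
    [0, 0, 0],
    [0, 0, 0]
  ],
  "slide": [
    [0, 0, 0.05],
    [0, 0, 0.09],
    [0.024, 0.1, 0.09],
    [0.024, 0.14, 0.09],
    [0.024, 0.14, 0.09]
  ],
  "grip": [0, 0, 0, 0, 0]
}}

```text
clock: 8.57
position: [536.7, -68.0, 72.6]
ee_rot: [-0.682, 0.732, 0.0, -0.0]
contact_force: [0.6, -0.0, -0.0]
gripper_width: 42.8
grasp_force: 0.0
```

```bash
python3 w.py w4.png; python3 m.py | grep -A8 scene|grep -E "jar |al"
```

```text
tcp [536.7 -68.   72.6] w 42.8 F [ 0.6 -0.  -0. ] t 8.575 tooly [ 0.997 -0.071]
ends x [588.9 482.1] u 184 373 jar [535.5 -85.9] ang -0.118 blue [ 549.6 -186.5] [ 29. 188.] -0.079 dist to blue 99.2
  jar (array([546.8, -88.9]), array([ 54.2, 126.7]), -0.1485)
  al -97.5
```

{"api": "servo_tool", "payload": {
  "rotation": [
    [0, 0, 0],
    [0, 0, 0],
    [0, 0, 0]
  ],
  "slide": [
    [0, -0.03, -0.06],
    [0, -0.03, -0.088],
    [0, -0.03, -0.09]
  ],
  "grip": [0, 0, 0]
}}

```text
clock: 9.1
position: [536.5, -75.9, 56.6]
ee_rot: [-0.681, 0.732, 0.0, -0.001]
contact_force: [-6.0, 1.0, 18.0]
gripper_width: 42.8
grasp_force: 9.0
```

{"api": "servo_tool", "payload": {
  "rotation": [
    [0, 0, 0],
    [0, 0, 0.001],
    [0, 0, 0.002],
    [0, 0, 0.003],
    [0, 0, 0.004],
    [0, 0, 0.005],
    [0, 0, 0.006],
    [0, 0, 0.006]
  ],
  "slide": [
    [-0.002, -0.02, 0],
    [-0.005, -0.05, 0],
    [-0.008, -0.08, 0],
    [-0.011, -0.11, 0],
    [-0.014, -0.14, 0],
    [-0.017, -0.17, 0],
    [-0.02, -0.2, 0],
    [-0.022, -0.22, 0]
  ],
  "grip": [0, 0, 0, 0, 0, 0, 0, 0]
}}

```text
clock: 10.1
position: [532.3, -120.2, 56.3]
ee_rot: [-0.695, 0.719, -0.0, -0.0]
contact_force: [-3.4, -0.2, 11.0]
gripper_width: 42.9
grasp_force: 5.4
```

{"api": "servo_tool", "payload": {
  "rotation": [
    [0, 0, 0],
    [0, 0, 0],
    [0, 0, 0],
    [0, 0, 0],
    [0, 0, 0]
  ],
  "slide": [
    [0, 0, 0.05],
    [0, 0, 0.09],
    [0.014, 0.1, 0.09],
    [0.014, 0.14, 0.09],
    [0.014, 0.14, 0.09]
  ],
  "grip": [0, 0, 0, 0, 0]
}}

```text
clock: 10.72
position: [535.2, -90.6, 72.7]
ee_rot: [-0.695, 0.719, 0.0, -0.0]
contact_force: [0.2, -1.2, -0.5]
gripper_width: 42.6
grasp_force: 0.0
```

```bash
python3 w.py w5.png; python3 m.py | grep -A8 scene|grep -E "jar |al"
```

```text
tcp [535.2 -90.6  72.7] w 42.6 F [ 0.2 -1.2 -0.5] t 10.725 tooly [ 0.999 -0.034]
ends x [587.2 480.2] u 186 375 jar [ 533.7 -111.3] ang -0.075 blue [ 549.5 -186.4] [ 29. 188.] -0.079 dist to blue 73.6
  jar (array([ 544.9, -109.6]), array([ 55.1, 125.9]), -0.105)
  al -76.7
```

{"api": "servo_tool", "payload": {
  "rotation": [
    [0, 0, -0.006],
    [0, 0, -0.006],
    [0, 0, -0.006]
  ],
  "slide": [
    [-0.003, -0.037, -0.06],
    [-0.003, -0.037, -0.088],
    [-0.003, -0.037, -0.09]
  ],
  "grip": [0, 0, 0]
}}

```text
clock: 11.25
position: [534.2, -99.6, 56.8]
ee_rot: [-0.681, 0.732, 0.0, -0.001]
contact_force: [-6.5, 1.1, 17.8]
gripper_width: 43.0
grasp_force: 9.4
```

{"api": "servo_tool", "payload": {
  "rotation": [
    [0, 0, 0],
    [0, 0, 0],
    [0, 0, 0],
    [0, 0, 0],
    [0, 0, 0],
    [0, 0, 0],
    [0, 0, 0],
    [0, 0, 0]
  ],
  "slide": [
    [-0.002, -0.02, 0],
    [-0.004, -0.05, 0],
    [-0.006, -0.08, 0],
    [-0.009, -0.11, 0],
    [-0.011, -0.14, 0],
    [-0.014, -0.17, 0],
    [-0.016, -0.2, 0],
    [-0.018, -0.23, 0]
  ],
  "grip": [0, 0, 0, 0, 0, 0, 0, 0]
}}

```text
clock: 12.25
position: [529.6, -145.7, 55.8]
ee_rot: [-0.681, 0.733, 0.001, -0.001]
contact_force: [-4.6, -0.8, 8.7]
gripper_width: 42.6
grasp_force: 4.4
```

{"api": "servo_tool", "payload": {
  "rotation": [
    [0, 0, 0],
    [0, 0, 0],
    [0, 0, 0],
    [0, 0, 0],
    [0, 0, 0]
  ],
  "slide": [
    [0, 0, 0.05],
    [0, 0, 0.09],
    [0.011, 0.1, 0.09],
    [0.011, 0.14, 0.09],
    [0.011, 0.14, 0.09]
  ],
  "grip": [0, 0, 0, 0, 0]
}}

```text
clock: 12.88
position: [533.4, -115.9, 72.9]
ee_rot: [-0.681, 0.732, 0.0, -0.0]
contact_force: [-0.9, -0.7, -0.2]
gripper_width: 42.7
grasp_force: 0.0
```

```bash
python3 w.py w6.png; python3 m.py | grep -A8 scene|grep -E "jar |al"
```

```text
tcp [ 533.4 -115.9   72.9] w 42.7 F [-0.9 -0.7 -0.2] t 12.875 tooly [ 0.997 -0.071]
ends x [584.8 478. ] u 186 374 jar [ 531.4 -144.5] ang 0.068 blue [ 549.5 -186.5] [ 29. 188.] -0.08 dist to blue 40.5
  jar (array([ 543. , -133.7]), array([ 53.6, 126. ]), -0.1018)
  al -52.5
```

View pics/w6.png

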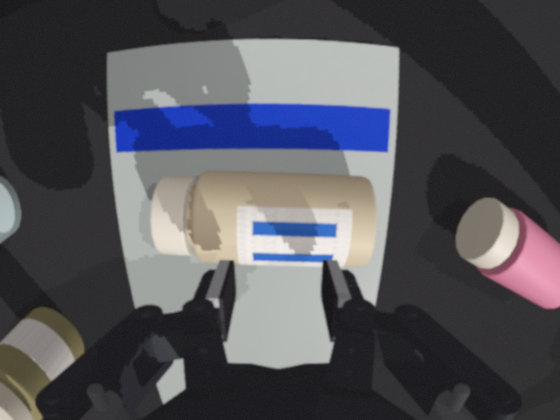

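The wrist view shows the label now on top at (295,235), so the jar is turning over properly. The body lies at columns 192–375, rows 172–265, nearly parallel to the blue band at rows 105–150. The label breaks the body mask, so I'll use its convex hull.

```bash
python3 - <<'E'
s=open('w.py').read()
s=s.replace("    u=np.where(body.sum","    hl=cv2.convexHull(cv2.findNonZero(body.astype(np.uint8))); bb=np.zeros((420,560),np.uint8); cv2.fillConvexPoly(bb,hl,1); body=bb>0\n    u=np.where(body.sum",1)
open('w.py','w').write(s)
E
python3 w.py; python3 m.py|grep -A8 top|grep -E "jar |al"
```

```text
tcp [ 533.3 -116.7   72.8] w 42.9 F [-0.8 -0.2 -0.3] t 13.025 tooly [ 0.997 -0.073]
ends x [584.8 477.3] u 186 375 jar [ 531.  -134.8] ang -0.007 blue [ 549.5 -186.5] [ 29. 188.] -0.079 dist to blue 50.1
  jar (array([ 496.7, -141.9]), array([20.7, 37. ]), -0.0133)
  al -30.8
  jar (array([ 542.1, -133.5]), array([ 54.2, 126.2]), -0.103)
  al -52.6
```

{"api": "servo_tool", "payload": {
  "rotation": [
    [0, 0, -0.002],
    [0, 0, -0.002],
    [0, 0, -0.002]
  ],
  "slide": [
    [-0.007, -0.025, -0.06],
    [-0.007, -0.025, -0.088],
    [-0.007, -0.025, -0.09]
  ],
  "grip": [0, 0, 0]
}}

```text
clock: 13.55
position: [531.3, -122.2, 56.7]
ee_rot: [-0.677, 0.736, 0.0, -0.001]
contact_force: [-6.5, 0.8, 18.4]
gripper_width: 42.7
grasp_force: 9.1
```

{"api": "servo_tool", "payload": {
  "rotation": [
    [0, 0, 0],
    [0, 0, 0.001],
    [0, 0, 0.002],
    [0, 0, 0.003],
    [0, 0, 0.004],
    [0, 0, 0.005],
    [0, 0, 0.006],
    [0, 0, 0.007]
  ],
  "slide": [
    [-0.002, -0.02, 0],
    [-0.004, -0.05, 0],
    [-0.006, -0.08, 0],
    [-0.009, -0.11, 0],
    [-0.011, -0.14, 0],
    [-0.014, -0.17, 0],
    [-0.016, -0.2, 0],
    [-0.018, -0.22, 0]
  ],
  "grip": [0, 0, 0, 0, 0, 0, 0, 0]
}}

```text
clock: 14.55
position: [528.2, -166.5, 56.1]
ee_rot: [-0.692, 0.722, -0.0, -0.0]
contact_force: [-3.0, -0.6, 7.7]
gripper_width: 42.6
grasp_force: 4.3
```

{"api": "servo_tool", "payload": {
  "rotation": [
    [0, 0, 0],
    [0, 0, 0],
    [0, 0, 0],
    [0, 0, 0],
    [0, 0, 0]
  ],
  "slide": [
    [0, 0, 0.05],
    [0, 0, 0.09],
    [0.011, 0.1, 0.09],
    [0.011, 0.14, 0.09],
    [0.011, 0.14, 0.09]
  ],
  "grip": [0, 0, 0, 0, 0]
}}

```text
clock: 15.18
position: [530.5, -137.0, 72.8]
ee_rot: [-0.693, 0.721, 0.0, -0.0]
contact_force: [-0.0, -0.0, -0.3]
gripper_width: 43.0
grasp_force: 0.0
```

```bash
python3 w.py w7.png; python3 m.py | grep -A8 scene|grep -E "jar |al"
```

```text
tcp [ 530.5 -137.    72.8] w 43.0 F [-0.  -0.  -0.3] t 15.175 tooly [ 0.999 -0.04 ]
ends x [583.7 480.4] u 184 364 jar [ 532.  -145.8] ang -0.303 blue [ 549.5 -186.7] [ 28. 188.] -0.067 dist to blue 39.7
  jar (array([ 540.9, -154.7]), array([ 55.4, 126.3]), -0.0655)
  al -31.6
```

View pics/w7.png

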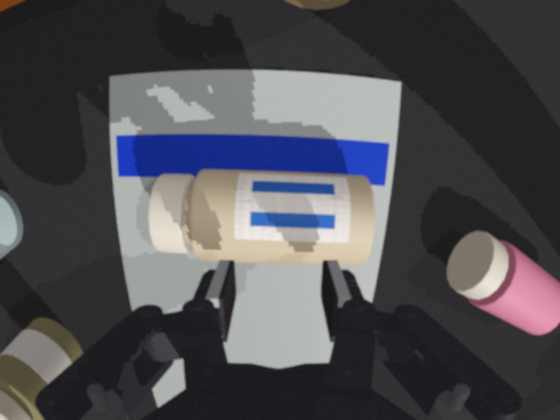

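The jar body (columns 190–372, rows 170–265) now reaches the near edge of the blue band (rows 137–183) and is parallel to it, with about 31 mm to go.

{"api": "servo_tool", "payload": {
  "rotation": [
    [0, 0, -0.006],
    [0, 0, -0.006],
    [0, 0, -0.006]
  ],
  "slide": [
    [-0.005, -0.022, -0.06],
    [-0.005, -0.022, -0.088],
    [-0.005, -0.022, -0.09]
  ],
  "grip": [0, 0, 0]
}}

```text
clock: 15.7
position: [529.0, -142.7, 56.6]
ee_rot: [-0.679, 0.734, 0.0, -0.001]
contact_force: [-5.4, 1.5, 17.3]
gripper_width: 42.5
grasp_force: 8.6
```

{"api": "servo_tool", "payload": {
  "rotation": [
    [0, 0, 0],
    [0, 0, 0],
    [0, 0, 0],
    [0, 0, 0],
    [0, 0, 0],
    [0, 0, 0],
    [0, 0, 0],
    [0, 0, 0]
  ],
  "slide": [
    [-0.002, -0.02, 0],
    [-0.004, -0.05, 0],
    [-0.006, -0.08, 0],
    [-0.009, -0.11, 0],
    [-0.011, -0.14, 0],
    [-0.014, -0.17, 0],
    [-0.016, -0.19, 0],
    [-0.017, -0.21, 0]
  ],
  "grip": [0, 0, 0, 0, 0, 0, 0, 0]
}}

```text
clock: 16.7
position: [525.6, -185.0, 56.5]
ee_rot: [-0.679, 0.735, -0.0, -0.001]
contact_force: [-4.2, -0.2, 12.7]
gripper_width: 42.8
grasp_force: 6.3
```

{"api": "servo_tool", "payload": {
  "rotation": [
    [0, 0, 0],
    [0, 0, 0],
    [0, 0, 0],
    [0, 0, 0],
    [0, 0, 0]
  ],
  "slide": [
    [0, 0, 0.05],
    [0, 0, 0.09],
    [0.011, 0.1, 0.09],
    [0.011, 0.14, 0.09],
    [0.011, 0.14, 0.09]
  ],
  "grip": [0, 0, 0, 0, 0]
}}

```text
clock: 17.32
position: [528.3, -155.4, 72.7]
ee_rot: [-0.679, 0.734, 0.0, -0.0]
contact_force: [0.6, -0.8, -0.0]
gripper_width: 42.8
grasp_force: 0.0
```

```bash
python3 w.py w8.png; python3 m.py | grep -A8 scene|grep -E "jar |al|blue|top"
```

```text
tcp [ 528.3 -155.4   72.7] w 42.8 F [ 0.6 -0.8 -0. ] t 17.325 tooly [ 0.997 -0.078]
ends x [581.9 474.6] u 181 371 jar [ 528.3 -174.6] ang -0.083 blue [ 611.4 -191.9] [28. 64.] 0.218 dist to blue 34.6
  blue (array([ 588.5, -190.1]), array([ 29.3, 107.6]), -0.0727)
  jar (array([ 545.9, -176.7]), array([ 55.8, 112.8]), -0.0723)
  top (array([ 544.2, -177.8,   55.7]), array([ 545.9, -176.7]), array([ 42.8, 112.8]), -0.0801)
  al -15.9
```

View pics/w8.png

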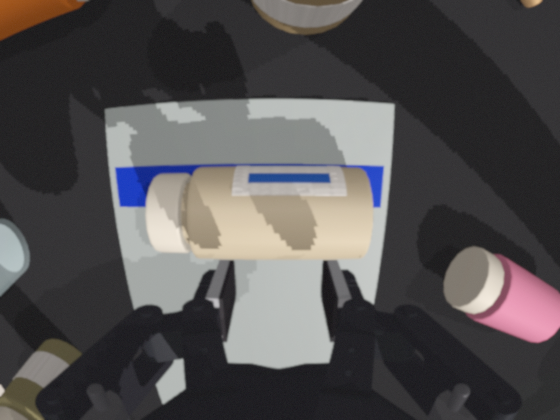

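The jar body (rows 167–260) now covers most of the band, with about 9 mm left. I'll finish with one slow, short stroke of 18 mm at the tip.

{"api": "servo_tool", "payload": {
  "rotation": [
    [0, 0, 0],
    [0, 0, 0],
    [0, 0, 0]
  ],
  "slide": [
    [0, -0.065, -0.06],
    [0, -0.065, -0.085],
    [0, -0.065, -0.088]
  ],
  "grip": [0, 0, 0]
}}

```text
clock: 17.85
position: [527.9, -170.3, 56.9]
ee_rot: [-0.679, 0.735, -0.0, -0.001]
contact_force: [-4.7, 1.0, 16.4]
gripper_width: 42.9
grasp_force: 8.3
```

{"api": "servo_tool", "payload": {
  "rotation": [
    [0, 0, 0],
    [0, 0, 0],
    [0, 0, 0],
    [0, 0, 0],
    [0, 0, 0],
    [0, 0, 0],
    [0, 0, 0],
    [0, 0, 0]
  ],
  "slide": [
    [-0.001, -0.01, 0],
    [-0.002, -0.025, 0],
    [-0.003, -0.04, 0],
    [-0.004, -0.055, 0],
    [-0.005, -0.07, 0],
    [-0.006, -0.08, 0],
    [-0.007, -0.088, 0],
    [-0.007, -0.09, 0]
  ],
  "grip": [0, 0, 0, 0, 0, 0, 0, 0]
}}

```text
clock: 18.85
position: [526.5, -188.1, 57.0]
ee_rot: [-0.679, 0.735, -0.0, -0.001]
contact_force: [-5.1, -0.6, 13.7]
gripper_width: 42.6
grasp_force: 6.9
```

{"api": "servo_tool", "payload": {
  "rotation": [
    [0, 0, 0],
    [0, 0, 0],
    [0, 0, 0],
    [0, 0, 0],
    [0, 0, 0],
    [0, 0, 0]
  ],
  "slide": [
    [0, 0, 0.05],
    [0, 0, 0.15],
    [0, 0.1, 0.35],
    [0, 0.3, 0.5],
    [0, 0.4, 0.5],
    [0, 0.4, 0.5]
  ],
  "grip": [0, 0, 0, 0, 0, 0]
}}

```text
clock: 19.6
position: [526.9, -106.1, 155.4]
ee_rot: [-0.679, 0.734, 0.0, 0.0]
contact_force: [-0.1, 0.2, -0.2]
gripper_width: 42.6
grasp_force: 0.0
```

```bash
python3 w.py w9.png; python3 m.py | grep -A8 scene|grep -E "jar |al|blue|top"
```

```text
tcp [ 526.9 -106.1  155.4] w 42.6 F [-0.1  0.2 -0.2] t 19.6 tooly [ 0.997 -0.077]
ends x [580.7 476.2] u 202 337 jar [ 528.4 -183.2] ang -0.078 blue [ 630.4 -193. ] [28. 25.] 0.034 dist to blue 13.3
  blue (array([ 620.1, -192.7]), array([28.2, 45.2]), -0.1146)
  jar (array([ 559.7, -186. ]), array([55.3, 85.3]), -0.017)
  top (array([ 558. , -186.6,   55.3]), array([ 558.9, -186.9]), array([43.5, 85.5]), -0.0765)
  al -16.5
```

View pics/w9.png

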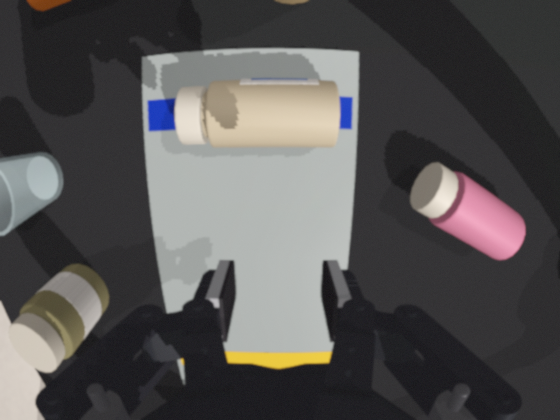

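The jar (rows 80–147) lies squarely along the blue band, whose ends show at (160,115) and (346,112). It is within about 2 mm of centre and 0.01 rad of parallel, and the hand is clear.

```bash
python3 -c "
from bench import job_done; print(job_done())"
```

```text
the job is handed in; nothing more can be done
None
```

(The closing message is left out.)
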